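Print three motifs with plunger stamps

TASK

Print the motifs on the clay slab: with the fingertips, press down the plunger of the leaf-shaped stamp first, then the round one, then the square one, each lightly, about half way down and never as far as its stop; the plungers stay down by themselves. Do not lift, tip or shift the stamps, leave everything else where it is, and finish clear of everything.

Things in the scene. Friction and masses are not known exactly. Their poses are not given: they have to be found in the camera images.
- slab: grey clay slab 260 x 460 x 10 mm (x, y, z) lying on a dark fibreboard 300 x 500 x 8 mm; fixed to the table. Origin at the centre of the board's underside on the table; the slab's flat top is 18 mm above it, x short side, y long side, z up. The stamps, the ring, the jar and the wooden knife stand on it.
- leaf_stamp: Loose plunger stamp, leaf-shaped: outline with a point at each end, 74 mm along its x, 46 mm wide; pale wood block 45 mm high with a steel foot, on the slab; about 500 g. A thin rod stands out of its top with a leaf-shaped cap 45 x 28 mm with carved veins, 12 mm thick, whose top is 80 mm above the slab when up. Origin at the centre of the underside, z up.
- leaf_top (a point): centre of the flat top of the leaf stamp's plunger cap, where it is pressed; moves with the plunger, z up
- leaf_plunger (a joint): how far that plunger is pressed straight down into its stamp, in m: 0 to 0.0015 at the start, 0.008 half way, 0.016 at its stop. It has no spring: it gives way to a push of about 3 N (a little more when faster) all along its travel and stays where it is left.
- round_stamp: Loose plunger stamp, round: 64 mm in diameter; pale wood block 55 mm high with a steel foot, on the slab; about 500 g. A thin rod stands out of its top with a round cap 36 mm in diameter, 12 mm thick, whose top is 92 mm above the slab when up. Origin at the centre of the underside, z up.
- round_top (a point): centre of the flat top of the round stamp's plunger cap, where it is pressed; moves with the plunger, z up
- round_plunger (a joint): how far that plunger is pressed straight down into its stamp, in m: 0 to 0.0015 at the start, 0.008 half way, 0.016 at its stop. It has no spring: it gives way to a push of about 3 N (a little more when faster) all along its travel and stays where it is left.
- square_stamp: Loose plunger stamp, square: 56 x 56 mm; pale wood block 32 mm high with a steel foot, on the slab; about 500 g. A thin rod stands out of its top with a square cap 34 x 34 mm, 12 mm thick, whose top is 66 mm above the slab when up. Origin at the centre of the underside, z up.
- square_top (a point): centre of the flat top of the square stamp's plunger cap, where it is pressed; moves with the plunger, z up
- square_plunger (a joint): how far that plunger is pressed straight down into its stamp, in m: 0 to 0.0015 at the start, 0.008 half way, 0.016 at its stop. It has no spring: it gives way to a push of about 3 N (a little more when faster) all along its travel and stays where it is left.
- cutter_ring: bystander: loose steel ring 48 mm in diameter, 22 mm high, on the slab; origin under its centre
- slip_jar: bystander: loose white jar 38 mm in diameter, 45 mm high, on the slab; origin under its centre
- wood_knife: bystander: loose flat wooden modelling knife about 130 mm long, 16 mm wide, 6 mm thick, on the slab; origin at its underside near mid-length, lying along its x
- clay_block: bystander: grey block 150 x 100 x 55 mm on the table at the robot's left; origin under its centre
- tool_pot: bystander: terracotta cup 76 mm in diameter, 95 mm high with tool sticks up to 170 mm high, on the table at the robot's right; origin under its centre
- glaze_bottle: bystander: white bottle 56 mm in diameter, 130 mm high, on the table at the robot's right; origin under its centre
- brush: bystander: brush lying on the table at the robot's left; origin at its underside
There are look-alikes about, which are no part of the job. Leave any pink or purple look-alike of the leaf_stamp alone. What is shaped like the square_stamp but green or purple is not meant.

How it is judged (in metres and radians):
On the way, in this order (a step that is already met when the one before it is completed fails the run):
1. the leaf stamp's plunger is pressed (over 4 mm) while the round and square ones are still up (under 3 mm) (value of joint leaf_plunger above 0.004 m and value of joint each of round_plunger, square_plunger below 0.003 m), for 0.1 s.
2. then the round stamp's plunger is pressed (over 4 mm) while the square one is still up (under 3 mm) (value of joint each of leaf_plunger, round_plunger above 0.004 m and value of joint square_plunger below 0.003 m), for 0.1 s.
3. then the square stamp's plunger is pressed (over 4 mm) (value of joint each of leaf_plunger, round_plunger, square_plunger above 0.004 m), for 0.1 s.
At the end, for the whole second after the job is handed in: All three plungers stand between 4 and 13.5 mm down (of 16 mm); all three stamps stand upright (within 0.1 rad), at rest on the slab (raised less than 4 mm) and within 15 mm of where they began; every bystander is within 20 mm of where it began (all of step 3 and value of joint each of leaf_plunger, round_plunger, square_plunger below 0.0135 m and distance of each of leaf_stamp, round_stamp, square_stamp from where it was at the start of the episode below 0.015 m and angle between each of leaf_stamp, round_stamp, square_stamp's own z axis and vertical below 0.1 rad and z of each of leaf_stamp, round_stamp, square_stamp in the frame of slab below 0.022 m and linear speed of each of leaf_stamp, round_stamp, square_stamp below 0.02 m/s and distance of each of cutter_ring, slip_jar, wood_knife, clay_block, tool_pot, glaze_bottle, brush from where it was at the start of the episode below 0.02 m); the robot touches nothing.
It fails at once if a stamp's plunger is driven more than 13.5 mm down, nearly to its stop (value of joint any of leaf_plunger, round_plunger, square_plunger above 0.0135 m).
It fails at once if the fingers press a stamp harder than 25 N (contact force between the fingers and leaf_stamp above 25 N or contact force between the fingers and round_stamp above 25 N or contact force between the fingers and square_stamp above 25 N).
It fails at once if a stamp is lifted more than 10 mm or tipped more than 0.25 rad (z of any of leaf_stamp, round_stamp, square_stamp in the frame of slab above 0.028 m or angle between any of leaf_stamp, round_stamp, square_stamp's own z axis and vertical above 0.25 rad).
It fails at once if a stamp is shifted more than 25 mm (distance of any of leaf_stamp, round_stamp, square_stamp from where it was at the start of the episode above 0.025 m).
It fails at once if a bystander is moved more than 30 mm (distance of any of cutter_ring, slip_jar, wood_knife, clay_block, tool_pot, glaze_bottle, brush from where it was at the start of the episode above 0.03 m).
It also fails if it takes over 51 s, if anything falls off the work surface, if the arm or the gripper's body presses on something with over 40 N, if the wrist force passes 120 N, or if a joint passes its speed limit or range.

ROBOT

A 6-joint arm with a two-finger parallel gripper is mounted at the origin on the work surface. World frame = base frame: x ahead of the robot, y to its left, z up, the work surface at z = 0. Lengths are in mm, angles in rad, forces in N, time in s.
With the tool pointing down it reaches from about 300 to 775 mm from the base axis. Payload 14.6 kg.
Tool frame: the origin (TCP) lies at the very end of the fingers, on their centre line; the grasp point (between the pads) lies 19 mm behind it; z points along the fingers, y is the line along which they close (so a half turn about z gives the same grasp; the last joint's range is limited). The gripper opens to 94 mm and grips with 3 to 60 N. Pads are 16 mm wide; open, the fingers measure 119 mm over their backs; the gripper's body (75 mm by 177 mm) begins 78 mm behind the grasp point.
Start: joints at [-1.17, 0.3, 1.521, -0, 1.321, -0.067], TCP at [248, -490.903, 205.446] pointing down, gripper open.
Joint ranges: [-3.03, 3.03], [-0.79, 2.21], [0.23, 2.52], [-1.04, 4.18], [0, 3.07], [-2.55, 2.55]. Speed limits (rad/s): [2.22, 2.22, 2.57, 3.14, 3.14, 3.14].

INTERFACE

Orientations are given as [roll, pitch, yaw] about the fixed x, y, z axes, in that order (R = Rz(yaw) Ry(pitch) Rx(roll)).
In Python, from cell import manip gives the robot as it stands.
- The arm moves only by the tool servo_tool, never from a script. Its argument "rows" is a list of rows, each a list of 7 numbers: the turn, a rotation vector about the world's x, y, z in degrees, then the shift along the world's x, y, z in mm, then the closure, from 0 (fully open) to 1 (shut). In form: [[rx, ry, rz, dx, dy, dz, fingers], ...]. A call has 1 to 20 rows; each row shifts and turns the commanded pose from where the row before left it; what a row does not reach is not made up. A row lasts 1/8 s, in which the tool goes at most 62.5 mm and 10.7 degrees, less where a joint would pass 70% of its speed; a pose out of reach is approached as far as the arm can. A call with a gripper value outside its range is refused whole. The fingers move at their own pace and stop on an object; "grip_force" is the grip in N (left out, the last holds). Time passes only in rows, so rows that do not move let the fingers close. It gives the time, the measured TCP pose, the force, the opening and the grip force at its end, in the units of the state.
- manip.read_state(): the state, without advancing time (a new reading comes with each control period).
- manip.camera(name): name is "scene" or "top"; returns the picture (384x512x3 uint8, red, green, blue); there is no depth.
- manip.camera_info(name): a dict with "fx", "fy", "cx", "cy" (pixels), "D" ([k1, k2, p1, p2, k3] as OpenCV has them; the pictures are not rectified), "position" and "rotation" of the camera in the world. Camera axes: x right, y down, z forward; pixel columns grow to the right and rows downward; lengths in mm; the calibration is good to about 2 mm. A picture is of the moment at which its call begins. camera_info takes no time and is no camera call.
- manip.sign_off(): hands the job in; it is judged then, once.
The state is a dict: "clock": time; "joints": joint angles; "qd": joint speeds; "effort": joint torques, N m; "eef_pos": TCP position; "eef_rot": TCP orientation; "wrist_force": force on the tool from outside, world axes, zero at the start; "moment": the same for the moment, N m; "finger_gap": finger opening in mm; "finger_force": force on a finger pad.
Only numpy, scipy, OpenCV 4.12 (cv2) and the standard library are available. Lean on these libraries where they do the work, as an engineer would, in place of code of your own. Each camera call takes 0.05 s, during which the arm holds its last target. There are 200 camera calls.

## Working session

There is one attempt and no reset: what is moved stays moved. The work goes in short steps, Python scripts to look and compute and a tool call to move; the robot and the scene stay as the last step left them, time stands still between calls to the robot, and variables do not carry over. Pictures are saved under pics/ and viewed, at most 10 in all, crops included, and the job is handed in when it is done.

Besides the shell and the picture viewer there is one more tool, called by a JSON object that holds its "api" and its "payload". servo_tool: Moves the arm, as the interface text tells. Its arguments: {"type":"object","properties":{"rows":{"type":"array","items":{"type":"array","items":{"type":"number"}}},"grip_force":{"type":"number"}},"required":["rows"]}

```bash
mkdir -p pics; python3 - <<'E'
from cell import manip
import cv2
for n in("top","scene"):
    im=manip.camera(n); cv2.imwrite(f"pics/{n}0.png",cv2.resize(im[:,:,::-1],(800,600),interpolation=cv2.INTER_CUBIC)); cv2.imwrite(f"pics/{n}_raw.png",im[:,:,::-1]); print(manip.camera_info(n))
s=manip.read_state(); print(s)
E
```

```text
{'fx': 481.255010110655, 'fy': 481.255010110655, 'cx': 255.02461080611764, 'cy': 196.27181744595865, 'D': array([-0.13568019,  0.        ,  0.        ,  0.        ,  0.        ]), 'position': array([ 112.27130267,   23.21178238, 1754.14405994]), 'rotation': array([-2.93452503, -0.0049418 , -1.53935406])}
{'fx': 381.2227266456032, 'fy': 381.2227266456032, 'cx': 256.3754983084257, 'cy': 196.16243367895245, 'D': array([0.01766111, 0.        , 0.        , 0.        , 0.        ]), 'position': array([1179.259773  , -471.59183663,  796.49580367]), 'rotation': array([-2.25279311, -0.00380555,  0.99208808])}
{'clock': 0.1, 'joints': array([-1.16954676e+00,  3.00418110e-01,  1.52147870e+00, -4.36521405e-05,
        1.32070399e+00, -6.66070144e-02]), 'qd': array([-0.00020435, -0.00025747, -0.00370394, -0.00145877, -0.00086079,
       -0.00140287]), 'effort': array([ 1.56688275e-03, -5.32643330e+01, -3.53283870e+01,  7.10465619e-02,
        2.35170673e-02, -4.24592577e-05]), 'eef_pos': array([ 247.93298963, -490.69957982,  204.95870915]), 'eef_rot': array([-3.14058393e+00, -2.49104101e-05,  4.67867396e-01]), 'wrist_force': array([0.34613174, 0.21752631, 0.24313554]), 'moment': array([ 0.01884019, -0.00430738, -0.03507486]), 'finger_force': 0.0, 'finger_gap': 93.62788401044484}
```

View pics/top0.png

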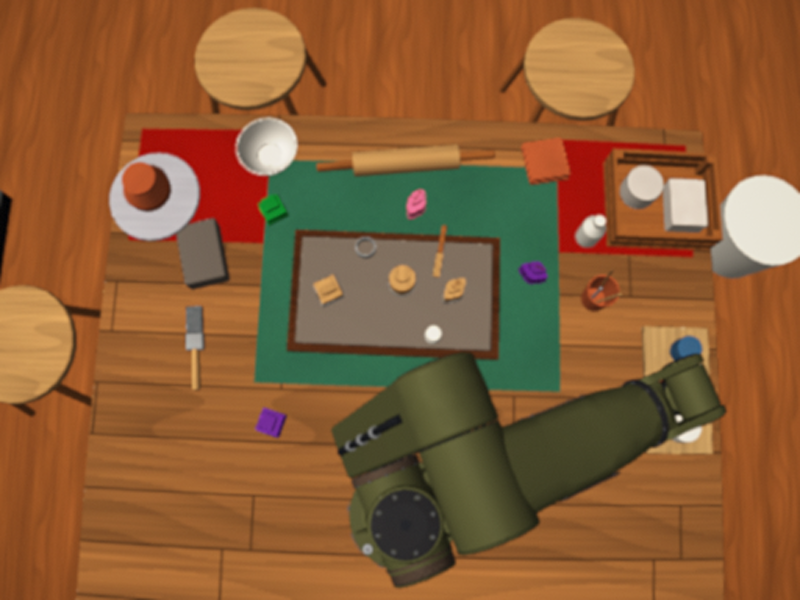

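View pics/scene0.png

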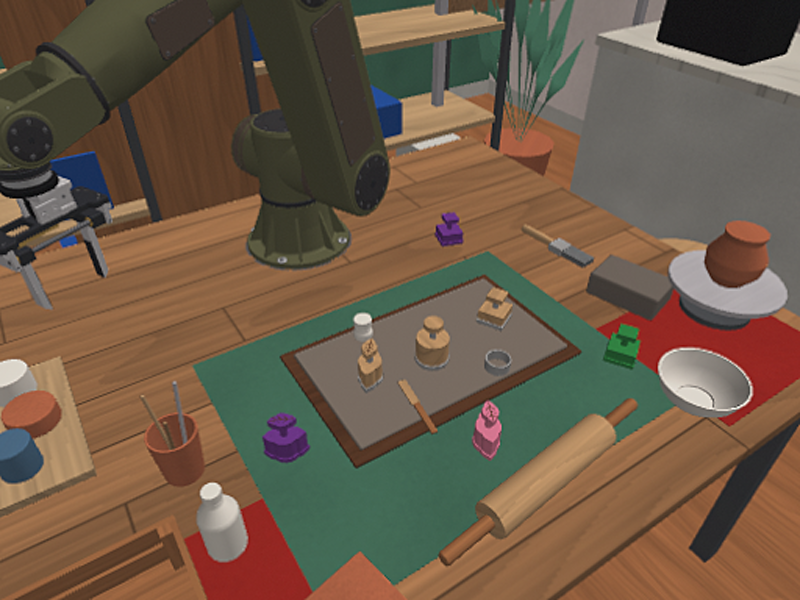

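Candidates in the top view (800x600 pixels):
- **Leaf:** wood (455,289), pink (416,202), purple (533,272).
- **Square:** wood (327,289), green (272,208), purple (270,422).
- **Round:** wood (402,277) only.

I choose the three wooden ones on the slab. In the scene view they are at (370,360), (432,340) and (495,305). Next I check them in one close crop.

```bash
python3 - <<'E'
import cv2,numpy as np
a=cv2.imread("pics/top_raw.png")[160:220,190:310]; b=cv2.imread("pics/scene_raw.png")[175:255,220:340]
f=lambda i,s:cv2.resize(i,None,fx=s,fy=s,interpolation=cv2.INTER_CUBIC)
A=f(a,6);B=f(b,6)[:240*2-240]
B=f(b,6)
c=np.vstack([f(a,4),f(b,4)]); 
print(c.shape); cv2.imwrite("pics/crop.png",f(c,1.07) if 0 else c)
E
```

```text
(560, 480, 3)
```

View pics/crop.png

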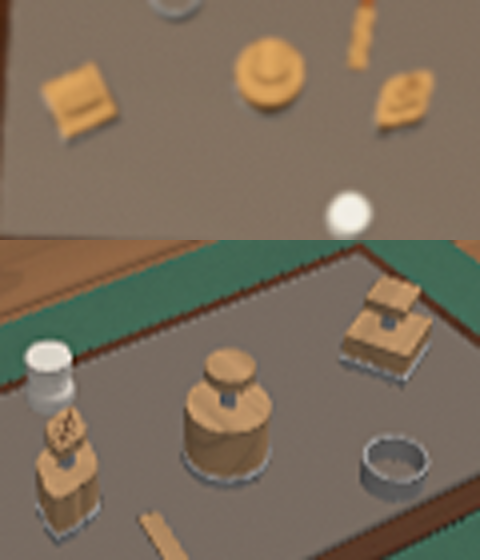

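```bash
cat > h.py <<'E'
import cv2,numpy as np
from scipy.spatial.transform import Rotation as R
from cell import manip
I={n:manip.camera_info(n) for n in("top","scene")}
def K(n): c=I[n]; return np.array([[c['fx'],0,c['cx']],[0,c['fy'],c['cy']],[0,0,1.]])
def plane(n,uv,z):
    c=I[n]; p=cv2.undistortPoints(np.array([[uv]],float),K(n),c['D'])[0,0]
    d=R.from_euler('xyz',c['rotation']).as_matrix()@[*p,1]; return c['position']+d*(z-c['position'][2])/d[2]
def proj(n,P):
    c=I[n]; M=R.from_euler('xyz',c['rotation']).as_matrix().T
    return cv2.projectPoints(np.array(P,float).reshape(-1,1,3),M,-M@c['position'],K(n),c['D'])[0][:,0]
E
python3 - <<'E'
from h import *
sc={'leaf':(66,188,98),'round':(231,126,110),'square':(393,53,84)}
for k,(u,v,z) in sc.items():
    P=plane('scene',((u+.5)/4-.5+220,(v+.5)/4-.5+175),z); q=proj('top',P)[0]
    print(k,P.round(1),'top crop px',((q-[190,160]+.5)*4-.5).round(1), 'mm range',np.hypot(*P[:2]).round())
# slab corners from the top view (800 px image): z=8 board
for uv in [(297,232),(498,238),(496,357),(290,350)]: print(plane('top',(np.array(uv)+.5)/1.5625-.5,8).round(1))
E
```

```text
leaf [ 521.8 -103.8   98. ] top crop px [410.1  83.4] mm range 532.0
round [541.1  17.9 110. ] top crop px [273.7  54.5] mm range 541.0
square [514.4 190.   84. ] top crop px [80.  84.8] mm range 548.0
[657.3 279.3   8. ]
[ 658.1 -209.5    8. ]
[ 366.6 -205.9    8. ]
[367.6 278.4   8. ]
```

```bash
python3 - <<'E'
from h import *
T={'leaf':(521.8,-103.8,98),'round':(541.1,17.9,110),'square':(514.4,190,84)}
out=[]
for n,(x,y,w,h),s in(("top",(190,160,120,60),5),("scene",(220,175,120,80),5)):
    im=cv2.imread(f"pics/{n}_raw.png")[y:y+h,x:x+w]; im=cv2.resize(im,None,fx=s,fy=s,interpolation=cv2.INTER_CUBIC)
    for k,c in T.items():
        r={'leaf':14,'round':18,'square':17}[k]; a=np.linspace(0,2*np.pi,40)
        P=np.c_[c[0]+r*np.cos(a),c[1]+r*np.sin(a),0*a+c[2]]
        q=((proj(n,P)-[x,y]+.5)*s-.5).round().astype(int); cv2.polylines(im,[q],True,(255,0,0),1)
    out.append(im)
a,b=out; cv2.imwrite("pics/ov.png",np.vstack([a,b[:300]]))
E
```

```text
(no output)
```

View pics/ov.png

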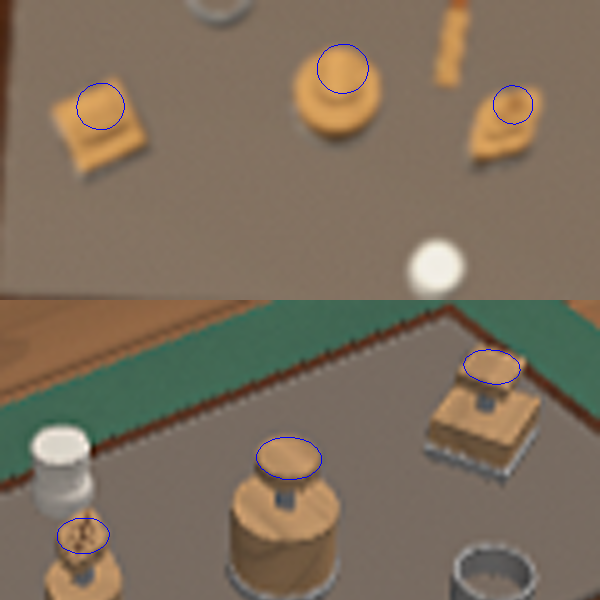

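The outlines sit on the three wooden caps in the scene view, and in the top view to within about 3–5 mm, close to the calibration error. I take the compromise targets leaf (519,-102,98), round (539.5,19,110) and square (513,191,84). The wooden leaf points at both ends along about -45°, close to the finger line at -63°.

{"api": "servo_tool", "payload": {"rows": [[0, 0, 0, 22, 32, 0, 1], [0, 0, 0, 23, 33, 0, 1], [0, 0, 0, 22, 32, 0, 1], [0, 0, 0, 23, 33, 0, 1], [0, 0, 0, 22, 32, 0, 1], [0, 0, 0, 23, 33, 0, 1], [0, 0, 0, 22, 32, 0, 1], [0, 0, 0, 23, 33, 0, 1], [0, 0, 0, 22, 32, 0, 1], [0, 0, 0, 23, 33, 0, 1], [0, 0, 0, 23, 32, 0, 1], [0, 0, 0, 23, 32, 0, 1], [0, 0, 0, 0, 0, -20, 1], [0, 0, 0, 0, 0, -20, 1], [0, 0, 0, 0, 0, -20, 1], [0, 0, 0, 0, 0, -20, 1], [0, 0, 0, 0, 0, -10, 1], [0, 0, 0, 0, 0, 0, 1], [0, 0, 0, 0, 0, 0, 1], [0, 0, 0, 0, 0, 0, 1]], "grip_force": 10}}

```text
clock: 2.6
eef_pos: [519.3, -102.0, 116.1]
eef_rot: [3.141, -0.001, 0.468]
wrist_force: [-0.8, 0.3, -0.1]
finger_gap: 0.3
finger_force: 0.0
```

```bash
python3 - <<'E'
from h import *
o=[]
for n,(x,y,w,h) in(("scene",(190,150,110,110)),("top",(240,130,110,110))):
    im=manip.camera(n)[:,:,::-1]; o.append(cv2.resize(im[y:y+h,x:x+w],(400,400),interpolation=cv2.INTER_CUBIC))
cv2.imwrite("pics/c2.png",np.hstack(o))
E
```

```text
(no output)
```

View pics/c2.png

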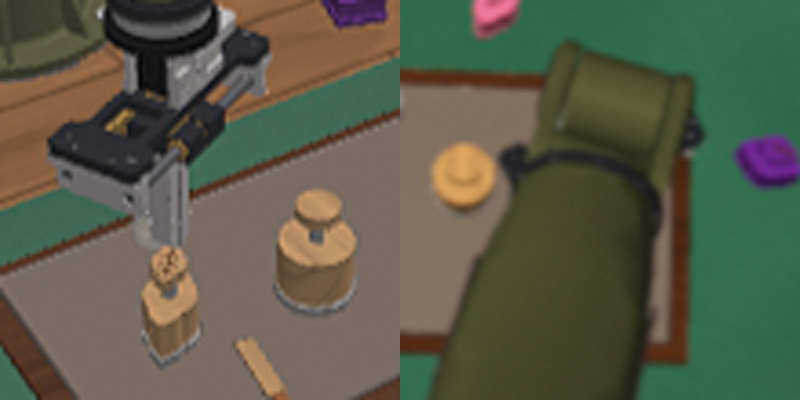

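The fingertips, at (162,243), are over the leaf cap at (168,262), about 4 mm short to camera right. I correct partly and go down slowly.

{"api": "servo_tool", "payload": {"rows": [[0, 0, 0, 1.5, 2, 0, 1], [0, 0, 0, 0, 0, -3, 1], [0, 0, 0, 0, 0, -3, 1], [0, 0, 0, 0, 0, -3, 1], [0, 0, 0, 0, 0, -3, 1], [0, 0, 0, 0, 0, -2, 1], [0, 0, 0, 0, 0, -1, 1], [0, 0, 0, 0, 0, -1, 1], [0, 0, 0, 0, 0, -1, 1], [0, 0, 0, 0, 0, -1, 1]]}}

```text
clock: 3.95
eef_pos: [520.5, -99.9, 97.4]
eef_rot: [3.142, -0.0, 0.468]
wrist_force: [-0.6, -0.0, -0.0]
finger_gap: 0.8
finger_force: 0.0
```

{"api": "servo_tool", "payload": {"rows": [[0, 0, 0, 0, 0, -1, 1], [0, 0, 0, 0, 0, -1, 1]]}}

```text
clock: 4.2
eef_pos: [520.6, -99.9, 95.6]
eef_rot: [3.141, -0.0, 0.468]
wrist_force: [-1.0, 0.0, 2.1]
finger_gap: 0.5
finger_force: 1.3
```

{"api": "servo_tool", "payload": {"rows": [[0, 0, 0, 0, 0, -1, 1], [0, 0, 0, 0, 0, -1, 1], [0, 0, 0, 0, 0, -1, 1], [0, 0, 0, 0, 0, -1, 1]]}}

```text
clock: 4.7
eef_pos: [520.5, -99.9, 91.4]
eef_rot: [3.142, -0.0, 0.468]
wrist_force: [0.1, -0.8, 3.4]
finger_gap: 0.7
finger_force: 1.3
```

{"api": "servo_tool", "payload": {"rows": [[0, 0, 0, 0, 0, -1, 1], [0, 0, 0, 0, 0, -1, 1], [0, 0, 0, 0, 0, 0, 1]]}}

```text
clock: 5.08
eef_pos: [520.5, -99.9, 89.3]
eef_rot: [-3.141, 0.0, 0.468]
wrist_force: [0.4, 0.1, 0.1]
finger_gap: 0.4
finger_force: 0.3
```

{"api": "servo_tool", "payload": {"rows": [[0, 0, 0, 0, 0, 5, 1], [0, 0, 0, 0, 0, 15, 1], [0, 0, 0, 0, 0, 20, 1], [0, 0, 0, 4, 24, 0, 1], [0, 0, 0, 4, 24, 0, 1], [0, 0, 0, 4, 24, 0, 1], [0, 0, 0, 4, 24, 0, 1], [0, 0, 0, 4, 24, 0, 1], [0, 0, 0, 0, 0, 0, 1], [0, 0, 0, 0, 0, 0, 1]]}}

```text
clock: 6.32
eef_pos: [540.5, 19.6, 130.0]
eef_rot: [3.141, -0.0, 0.468]
wrist_force: [-0.4, -0.1, 0.6]
finger_gap: 0.8
finger_force: 0.0
```

```bash
python3 - <<'E'
from h import *
x,y,w,h=210,140,130,115
im=manip.camera("scene")[:,:,::-1]; cv2.imwrite("pics/c3.png",cv2.resize(im[y:y+h,x:x+w],None,fx=5,fy=5,interpolation=cv2.INTER_CUBIC)); print(manip.read_state()['eef_pos'])
E
```

```text
[540.48946488  19.40522123 129.8335889 ]
```

View pics/c3.png

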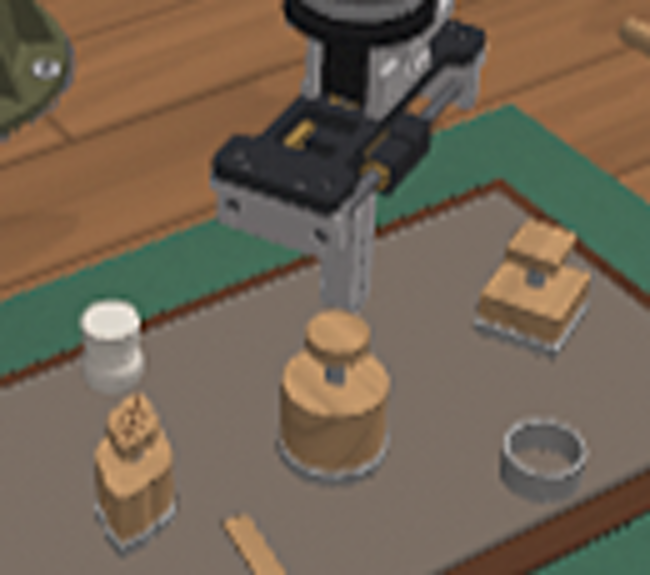

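The leaf cap at (134,425) now sits lower on its block, with no rod showing, and the stamp is upright. The fingers at (345,300) are centred over the round cap at (338,335). I expect contact at about z 110.

{"api": "servo_tool", "payload": {"rows": [[0, 0, 0, -0.5, -1, -3, 1], [0, 0, 0, 0, 0, -4, 1], [0, 0, 0, 0, 0, -4, 1], [0, 0, 0, 0, 0, -4, 1], [0, 0, 0, 0, 0, -2, 1], [0, 0, 0, 0, 0, -1, 1], [0, 0, 0, 0, 0, -1, 1], [0, 0, 0, 0, 0, -1, 1], [0, 0, 0, 0, 0, -1, 1], [0, 0, 0, 0, 0, -1, 1]]}}

```text
clock: 7.62
eef_pos: [540.1, 19.1, 107.6]
eef_rot: [3.141, -0.0, 0.468]
wrist_force: [-1.3, 0.3, 2.7]
finger_gap: 0.0
finger_force: 1.3
```

{"api": "servo_tool", "payload": {"rows": [[0, 0, 0, 0, 0, -1, 1], [0, 0, 0, 0, 0, -1, 1], [0, 0, 0, 0, 0, -1, 1]]}}

```text
clock: 8.0
eef_pos: [540.1, 19.1, 104.4]
eef_rot: [3.142, -0.0, 0.468]
wrist_force: [0.1, 0.5, 2.0]
finger_gap: 0.5
finger_force: 1.3
```

{"api": "servo_tool", "payload": {"rows": [[0, 0, 0, 0, 0, -1, 1], [0, 0, 0, 0, 0, -1, 1], [0, 0, 0, 0, 0, -1, 1], [0, 0, 0, 0, 0, 0, 1]]}}

```text
clock: 8.5
eef_pos: [540.0, 19.1, 101.3]
eef_rot: [-3.142, 0.0, 0.468]
wrist_force: [-0.4, 0.2, 1.0]
finger_gap: 0.6
finger_force: 0.4
```

{"api": "servo_tool", "payload": {"rows": [[0, 0, 0, 0, 0, 5, 1], [0, 0, 0, 0, 0, 15, 1], [0, 0, 0, 0, 0, 15, 1], [0, 0, 0, -4, 28, 0, 1], [0, 0, 0, -4, 28, 0, 1], [0, 0, 0, -4, 29, 0, 1], [0, 0, 0, -4, 29, 0, 1], [0, 0, 0, -5, 29, 0, 1], [0, 0, 0, -5, 29, 0, 1], [0, 0, 0, 0, 0, -15, 1], [0, 0, 0, 0, 0, -15, 1], [0, 0, 0, 0, 0, -5, 1], [0, 0, 0, 0, 0, 0, 1], [0, 0, 0, 0, 0, 0, 1]]}}

```text
clock: 10.25
eef_pos: [514.3, 190.8, 101.8]
eef_rot: [3.142, -0.001, 0.467]
wrist_force: [-0.5, 0.6, 0.6]
finger_gap: 0.5
finger_force: 0.0
```

```bash
python3 - <<'E'
from h import *
x,y,w,h=220,120,130,115
im=manip.camera("scene")[:,:,::-1]; cv2.imwrite("pics/c4.png",cv2.resize(im[y:y+h,x:x+w],None,fx=5,fy=5,interpolation=cv2.INTER_CUBIC)); print(manip.read_state()['eef_pos'])
E
```

```text
[514.29595352 190.93058174 101.88044188]
```

View pics/c4.png

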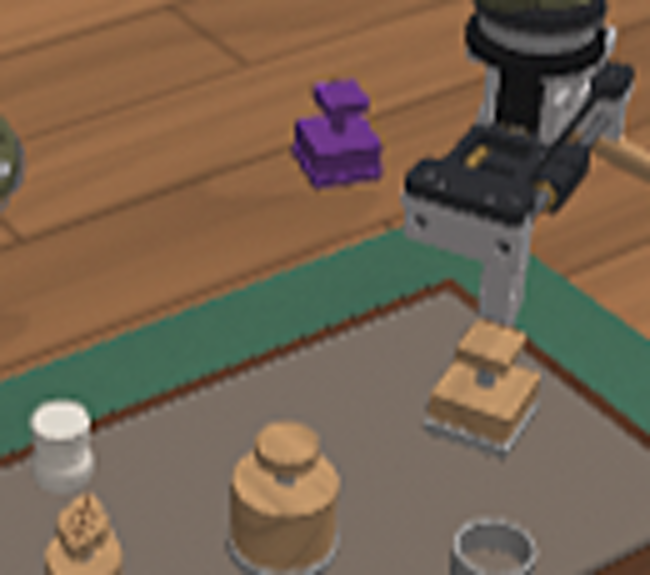

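The round cap at (288,447) is partly down and its stamp is upright. The fingers at (500,315) are over the square cap at (491,345), a little to the right, so I correct by a few mm. I expect contact at about z 84.

{"api": "servo_tool", "payload": {"rows": [[0, 0, 0, -1.5, -2.5, -2, 1], [0, 0, 0, 0, 0, -4, 1], [0, 0, 0, 0, 0, -4, 1], [0, 0, 0, 0, 0, -4, 1], [0, 0, 0, 0, 0, -2, 1], [0, 0, 0, 0, 0, -1, 1], [0, 0, 0, 0, 0, -1, 1], [0, 0, 0, 0, 0, -1, 1], [0, 0, 0, 0, 0, -1, 1]]}}

```text
clock: 11.42
eef_pos: [512.6, 188.6, 81.6]
eef_rot: [3.142, -0.0, 0.468]
wrist_force: [-1.2, 0.6, 2.8]
finger_gap: 0.7
finger_force: 1.3
```

{"api": "servo_tool", "payload": {"rows": [[0, 0, 0, 0, 0, -1, 1], [0, 0, 0, 0, 0, -1, 1], [0, 0, 0, 0, 0, -1, 1]]}}

```text
clock: 11.8
eef_pos: [512.5, 188.6, 78.4]
eef_rot: [-3.142, -0.0, 0.468]
wrist_force: [-1.1, -0.5, 2.4]
finger_gap: 0.7
finger_force: 1.3
```

{"api": "servo_tool", "payload": {"rows": [[0, 0, 0, 0, 0, -1, 1], [0, 0, 0, 0, 0, -1, 1], [0, 0, 0, 0, 0, -1, 1], [0, 0, 0, 0, 0, 0, 1]]}}

```text
clock: 12.3
eef_pos: [512.5, 188.6, 75.3]
eef_rot: [-3.142, 0.0, 0.468]
wrist_force: [0.1, -0.4, -0.2]
finger_gap: 0.1
finger_force: 0.3
```

{"api": "servo_tool", "payload": {"rows": [[0, 0, 0, 0, 0, 5, 1], [0, 0, 0, 0, 0, 15, 1], [0, 0, 0, 0, 0, 25, 1], [0, 0, 0, 0, 0, 30, 1], [0, 0, 0, 0, 0, 30, 1], [0, 0, 0, 0, 0, 30, 1], [0, 0, 0, 0, 0, 20, 1], [0, 0, 0, 0, 0, 0, 1], [0, 0, 0, 0, 0, 0, 1], [0, 0, 0, 0, 0, 0, 1]]}}

```text
clock: 13.55
eef_pos: [512.2, 188.5, 229.6]
eef_rot: [-3.141, 0.001, 0.468]
wrist_force: [0.4, -0.1, -0.3]
finger_gap: 0.5
finger_force: 0.0
```

```bash
python3 - <<'E'
from h import *
x,y,w,h=220,160,130,100
im=manip.camera("scene")[:,:,::-1]; cv2.imwrite("pics/c5.png",cv2.resize(im[y:y+h,x:x+w],None,fx=6,fy=6,interpolation=cv2.INTER_CUBIC)); print(manip.read_state()['eef_pos'])
E
```

```text
[512.25291068 188.51457122 229.68237166]
```

View pics/c5.png

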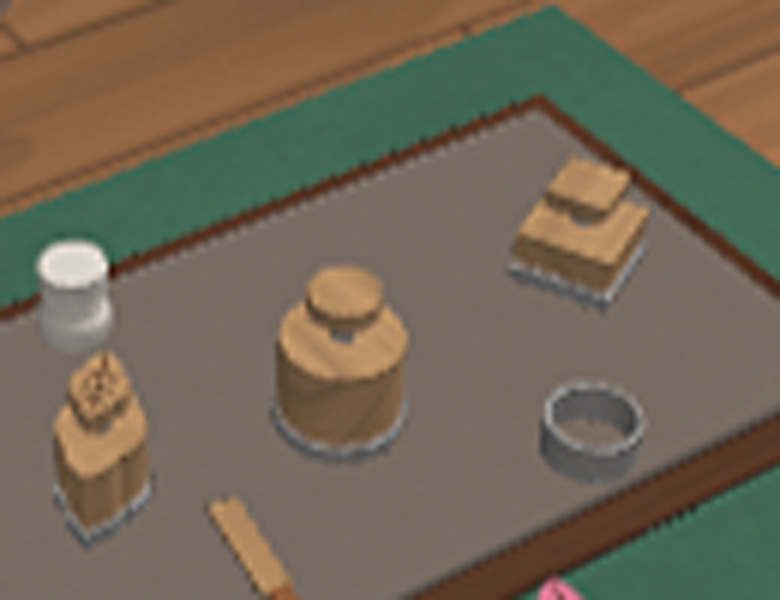

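All three caps, at (101,385), (344,297) and (588,187), are about half way down. The stamps stand upright where they began, and the arm is clear.

```bash
python3 -c "
from cell import manip
print(manip.sign_off())"
```

```text
the job is handed in; nothing more can be done
None
```

I pressed the leaf, round and square plungers in that order, each about 8 to 9 mm down by tool height. The last picture shows all three stamps upright and in place with the arm clear, and the job is handed in (no verdict was returned).

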